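Find the concealed catch and spring the drawer

ROBOT

A 6-joint arm with a two-finger parallel gripper is mounted at the origin on the work surface. World frame = base frame: x ahead of the robot, y to its left, z up, the work surface at z = 0. Lengths are in m, angles in degrees, forces in N, time in s.
With the tool pointing down it reaches from about 0.3 to 0.75 m from the base axis. Payload 8.5 kg.
Tool frame: the origin (TCP) lies at the very end of the fingers, on their centre line; the grasp point (between the pads) lies 19 mm behind it; y points along the fingers, z is the direction in which the jaws open and shut, and the axes are right-handed (so a half turn about y gives the same grasp; the last joint's range is limited). The gripper opens to 85 mm and grips with 20 to 120 N. Pads are 22 mm wide; open, the fingers measure 114 mm over their backs; the gripper's body (76 mm by 85 mm) begins 54 mm behind the grasp point. The pads swing forward as they close: fully open they stand 13 mm farther back than shut.
Start: joints at [62.149, 21.807, 74.336, -0, 83.858, -12.336], TCP at [0.147, 0.53, 0.231] pointing down, gripper open.
Joint ranges: [-178.18, 178.18], [-50.72, 133.34], [12.68, 142.11], [-81.47, 261.47], [9.98, 163.14], [-165.26, 165.26]. Speed limits (degrees/s): [136.94, 136.94, 180, 180, 180, 180].

INTERFACE

Orientations are given as a 3x3 rotation matrix whose columns are the frame's x, y, z axes.
In Python, from rig import env gives the robot as it stands. The module is installed in compiled form; this text tells all that it offers.
- The arm moves only by the tool servo_tool, never from a script. Its argument "rows" is one flat list of numbers, 7 for each row, row after row: the opening, from 0 (shut) to 1 (fully open), then the shift along the world's x, y, z in m, then the turn, a rotation vector about the world's x, y, z in degrees. A call has 1 to 10 rows; each row shifts and turns the commanded pose from where the row before left it; what a row does not reach is not made up. A row lasts 1/12 s, in which the tool goes at most 41.7 mm and 7.16 degrees, less where a joint would pass 70% of its speed; a pose out of reach is approached as far as the arm can. A call with a gripper value outside its range is refused whole. The fingers move at their own pace and stop on an object; "force" is the grip in N (left out, the last holds). Time passes only in rows, so rows that do not move let the fingers close. It gives the time, the measured TCP pose, the force and the opening at its end, in the units of the state.
- env.observe(): the state, without advancing time (a new reading comes with each control period).
- env.get_image(name): name is "side" or "top" or "wrist"; returns the picture (420x560x3 uint8, red, green, blue); there is no depth.
- env.camera_model(name): a dict with "camera_matrix" (3x3 intrinsics, pixels), "R" (3x3) and "t" (3): a world point X has camera coordinates R X + t; the wrist camera has in their place "mount" (4x4, takes a point from camera to tool coordinates, whose origin is the TCP and whose axes are the tool frame's). Camera axes: x right, y down, z forward; pixel columns grow to the right and rows downward; lengths in m; the calibration is good to about 2 mm. A picture is of the moment at which its call begins: read the wrist's pose just before it. camera_model takes no time and is no camera call.
- env.close_job(): hands the job in, once; it reports no verdict.
The state is a dict: "time_s": time; "q": joint angles; "qvel": joint speeds; "joint_efforts": joint torques, N m; "position": TCP position; "tool_rot": TCP orientation; "ft_force": force on the tool from outside, world axes, zero at the start; "wrist_torque": the same for the moment, N m; "grip_width": finger opening in m.
Only numpy, scipy, OpenCV 4.12 (cv2) and the standard library are available. Lean on these libraries where they do the work, as an engineer would, in place of code of your own. Each camera call takes 0.05 s, during which the arm holds its last target.

TASK

The grey steel box on the bench has a drawer with no handle, kept shut by a concealed catch: one of the six alike square plates let into its flat top is a push button, the other five are blind, and nothing shows which. Feel from plate to plate with the fingertips, find the one that gives and press it in until the drawer springs open, then let go and draw back. Nothing needs grasping: leave the things standing around the box where they are.

Things in the scene. Friction and masses are not known exactly. Their poses are not given: they have to be found in the camera images.
- safe: grey painted steel box, fixed to the bench: 220 (x) by 270 (y) by 100 mm high. Origin at the centre of its underside, z up; the drawer is on its -x side. In its flat top lie six alike bare-metal plates, 46 mm square with 1 mm gaps, centred at x = -28 and +28 mm, y = -60, 0 and +60 mm in this frame, faces 98.5 mm above the bench. One of them, drawn anew each time, is the catch button.
- panel_center (a point): centre of the box's flat top, 100 mm above the bench, midway between the two middle plates; axes as the box's. The plate faces lie 1.5 mm below this painted top.
- catch (a joint): how far the button plate is pressed down, m: 0 up, 0.006 fully in. It is sprung: it starts to give at about 1.6 N, is fully in at about 4 N, comes up again when let go, and frees the drawer when about 4 to 5 mm in. The blind plates never move.
- drawer (a joint): how far the drawer has come out, m: 0 shut, 0.05 open. Its spring (about 6 N) drives it out along the box's -x when the catch frees it, and it stays out.
- drawer_front (a point): middle of the drawer front's upper edge, on its outer face, 78 mm above the bench and 110 mm from the box's centre along its -x when shut; moves with the drawer. The front is flush, with no handle.
- spray_can_c (a point): bystander: standing aerosol-type can, 52 mm across, 155 mm high; point at its centre half-way up
- tape_roll_c (a point): bystander: tape roll lying flat, 84 mm outside, 60 mm bore, 36 mm high; point at its centre half-way up
- glue_jar_c (a point): bystander: standing jar with black cap, 60 mm across, 85 mm high; point at its centre half-way up

How it is judged (in metres and radians):
On the way, in this order (a step that is already met when the one before it is completed fails the run):
1. the button plate is pressed in (value of joint catch above 0.002 m).
2. the drawer springs open (value of joint drawer above 0.04 m), for 0.2 s.
At the end, for the whole second after the job is handed in: the drawer is out by more than 40 mm of its 50 mm, the button plate has come up again (less than 1 mm in), and the three bystanders stand upright within 25 mm of where they began (value of joint drawer above 0.04 m and value of joint catch below 0.001 m and distance of each of spray_can_c, tape_roll_c, glue_jar_c from where it was at the start of the episode below 0.025 m and angle between each of spray_can_c, tape_roll_c, glue_jar_c's own z axis and vertical below 0.2 rad); the robot touches nothing.
It fails at once if a bystander is knocked, lifted or carried off (more than 25 mm) (distance of any of spray_can_c, tape_roll_c, glue_jar_c from where it was at the start of the episode above 0.025 m).
It also fails if it takes over 58 s, if anything falls off the work surface, if the arm or the gripper's body presses on something with over 40 N, if the wrist force passes 120 N, or if a joint passes its speed limit or range.

## Working session

There is one attempt and no reset: what is moved stays moved. The work goes in short steps, Python scripts to look and compute and a tool call to move; the robot and the scene stay as the last step left them, time stands still between calls to the robot, and variables do not carry over. Pictures are saved under pics/ and viewed, and the job is handed in when it is done.

Besides the shell and the picture viewer there is one more tool, called after "Emit:" by a JSON object that holds its "api" and its "payload", one argument or row to a line. servo_tool: Moves the arm, as the interface text tells. Its arguments: {"type":"object","properties":{"rows":{"type":"array","items":{"type":"number"}},"force":{"type":"number"}},"required":["rows"]}

```bash
mkdir -p pics
python3 - <<'E'
from rig import env
import cv2
s=env.observe(); print({k:s[k] for k in s})
for n in("side","top"):
    cv2.imwrite(f"pics/{n}0.png",env.get_image(n)[:,:,::-1]); 
    print(n,env.camera_model(n))
print(env.camera_model("wrist"))
E
```

```text
{'time_s': 0.0, 'q': array([ 6.21474340e+01,  2.18429071e+01,  7.43868891e+01, -2.70952332e-04,
        8.38572630e+01, -1.23335350e+01]), 'qvel': array([-0.0031069 ,  0.05855462,  0.06674293, -0.00237425, -0.07943024,
        0.03356106]), 'joint_efforts': array([-9.62449085e-04, -4.48457551e+01, -2.31279659e+01, -2.57891379e-04,
        4.77479829e-03,  1.36524801e-05]), 'position': array([0.14699613, 0.52968081, 0.23068124]), 'tool_rot': array([[ 9.63541660e-01, -7.05735430e-04,  2.67557418e-01],
       [-2.67558158e-01, -1.34563879e-03,  9.63540773e-01],
       [-3.19969220e-04, -9.99998846e-01, -1.48540431e-03]]), 'ft_force': array([ 0.58821749, -0.31105971, -0.7144133 ]), 'wrist_torque': array([-0.01163184,  0.00015412, -0.05334928]), 'grip_width': 0.08506982533865426}
side {'camera_matrix': array([[386.3713108 ,   0.        , 280.38156841],
       [  0.        , 386.3713108 , 214.24304907],
       [  0.        ,   0.        ,   1.        ]]), 'R': array([[ 0.95471698, -0.29719365,  0.0138353 ],
       [-0.20712612, -0.69732406, -0.68617631],
       [ 0.21357493,  0.65223852, -
[... 269 characters left out ...]
, -0.99954385, -0.01421539],
       [-0.99572979,  0.02779656, -0.08803147],
       [ 0.08838646,  0.01180898, -0.99601626]]), 't': array([0.07616833, 0.56987695, 0.88586366])}
{'camera_matrix': array([[328.20225342,   0.        , 279.50682607],
       [  0.        , 328.20225342, 208.76621105],
       [  0.        ,   0.        ,   1.        ]]), 'mount': array([[-1.55418703e-04,  9.65363365e-01,  2.60909082e-01,
        -6.52038316e-02],
       [ 2.90347743e-04, -2.60909031e-01,  9.65363348e-01,
        -1.42906278e-01],
       [ 9.99999946e-01,  2.25789883e-04, -2.39740931e-04,
        -1.09281596e-05],
       [ 0.00000000e+00,  0.00000000e+00,  0.00000000e+00,
         1.00000000e+00]])}
```

View pics/side0.png

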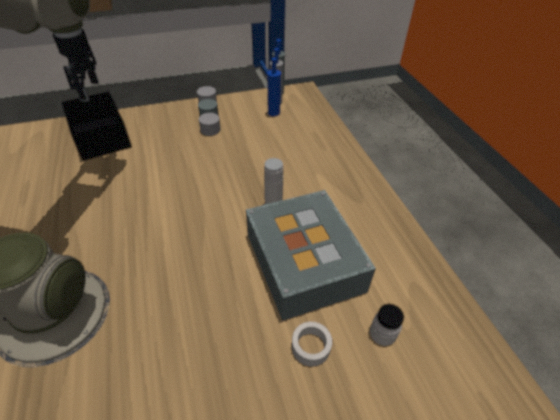

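View pics/top0.png

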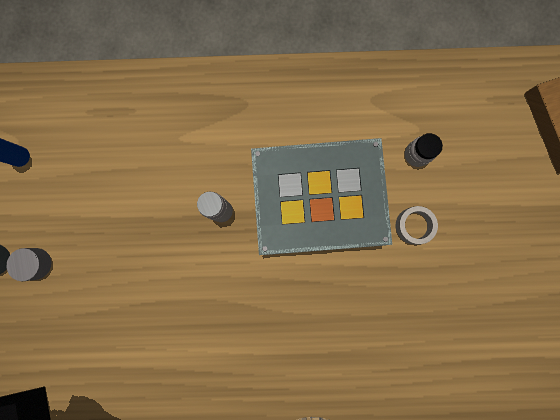

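The side view shows the grey box with its six plates. The can stands behind it on the left (273,180), with the tape roll (312,343) and the jar (387,325) on the right. In the top view the plates lie at about (290,185), (319,182), (348,180), (292,212), (321,209) and (351,207). The can is at (210,205), the jar at (428,147) and the roll at (417,225). Next I'll measure the plates.

```bash
cat > h.py <<'E'
import numpy as np,cv2
from rig import env
def ray(n,u,v,z):
    c=env.camera_model(n); d=np.linalg.inv(c["camera_matrix"])@[u,v,1]
    C=-c["R"].T@c["t"]; d=c["R"].T@d
    return C+d*(z-C[2])/d[2]
E
python3 - <<'E'
from h import *
im=cv2.imread("pics/top0.png"); sd=cv2.imread("pics/side0.png")
# plates: bright or saturated inside grey box
for n,i,(x0,y0,x1,y1) in(("top",im,(262,150,380,240)),("side",sd,(262,205,350,280))):
    hsv=cv2.cvtColor(i,cv2.COLOR_BGR2HSV)
    m=((hsv[...,1]>110)|(hsv[...,2]>150)).astype(np.uint8)
    mm=np.zeros_like(m); mm[y0:y1,x0:x1]=m[y0:y1,x0:x1]
    mm=cv2.morphologyEx(mm,cv2.MORPH_OPEN,np.ones((3,3)))
    k,l,st,ce=cv2.connectedComponentsWithStats(mm)
    P=[]
    for j in range(1,k):
        if st[j][4]>60:
            p=ray(n,*ce[j],.0985);P.append(p);print(n,ce[j].round(1),st[j][4],p.round(4))
    print(np.mean(P,0))
for n,u,v,z in(("top",210,203,.155),("top",429,146,.085),("top",418,225,.018)): print(ray(n,u,v,z).round(3))
E
```

```text
top [348.2 179.8] 468 [ 0.6245 -0.0868  0.0985]
top [319.1 182.2] 503 [ 0.6212 -0.0271  0.0985]
top [289.9 184.6] 462 [0.6181 0.0329 0.0985]
top [350.8 206.8] 511 [ 0.5687 -0.0898  0.0985]
top [321.4 209.3] 508 [ 0.5654 -0.0299  0.0985]
top [292.2 211.6] 508 [0.5622 0.0298 0.0985]
[ 0.59335422 -0.02849799  0.0985    ]
side [344.5 211.9] 164 [0.7176 0.0219 0.0985]
side [285.9 222.3] 248 [0.5649 0.0304 0.0985]
side [316.9 234. ] 270 [ 0.6242 -0.0267  0.0985]
side [295.2 240.2] 265 [ 0.5683 -0.0299  0.0985]
side [304.9 259.6] 333 [ 0.5712 -0.0899  0.0985]
[ 0.60924165 -0.01883895  0.0985    ]
[0.578 0.188 0.155]
[ 0.693 -0.261  0.085]
[ 0.531 -0.25   0.018]
```

Emit:
{"api": "servo_tool", "payload": {
  "rows": [0,0.02,-0.024,0,0,0,0,0,0.026,-0.031,0,0,0,0,0,0.026,-0.031,0,0,0,0,0,0.026,-0.031,0,0,0,0,0,0.026,-0.031,0,0,0,0,0,0.026,-0.031,0,0,0,0,0,0.026,-0.031,0,0,0,0,0,0.026,-0.031,0,0,0,0,0,0.026,-0.031,0,0,0,0,0,0.026,-0.031,0,0,0,0],
  "force": 30
}}

```text
time_s: 0.93
position: [0.4019, 0.2251, 0.2312]
tool_rot: [[0.964, -0.0, 0.268], [-0.268, -0.0, 0.964], [-0.0, -1.0, -0.0]]
ft_force: [0.6, 1.3, 0.3]
grip_width: -0.0
```

Emit:
{"api": "servo_tool", "payload": {
  "rows": [0,0.026,-0.031,0,0,0,0,0,0.026,-0.031,0,0,0,0,0,0.026,-0.031,0,0,0,0,0,0.026,-0.031,0,0,0,0,0,0.026,-0.031,0,0,0,0,0,0.026,-0.031,0,0,0,0,0,0.007,-0.011,-0.03,0,0,0,0,0,0,-0.04,0,0,0,0,0,0,-0.03,0,0,0,0,0,0,-0.01,0,0,0]
}}

```text
time_s: 1.77
position: [0.562, 0.0298, 0.1167]
tool_rot: [[0.963, -0.008, 0.268], [-0.268, 0.001, 0.963], [-0.008, -1.0, -0.001]]
ft_force: [-0.2, 0.4, -0.7]
grip_width: -0.0005
```

Run:
```python
from h import *
s=env.observe();print(s['position'],s['ft_force'],s['q'])
cv2.imwrite("pics/t1.png",np.vstack([cv2.resize(env.get_image("top")[110:290,170:470,::-1],None,fx=2,fy=2,interpolation=2)]))
cv2.imwrite("pics/w1.png",env.get_image("wrist")[:,:,::-1])
s=env.observe();print(s['position'],s['ft_force'])
```

```text
[0.5619587  0.02983341 0.11669698] [-0.23353842  0.3732757  -0.72332113] [-9.01319313e+00  2.93772716e+01  8.20322011e+01  6.07377363e-04
  6.90639790e+01 -8.34526791e+01]
[0.56339536 0.03008594 0.11996938] [ 0.71698287 -0.01086522  0.68144142]
```

View wrist.

View pics/w1.png

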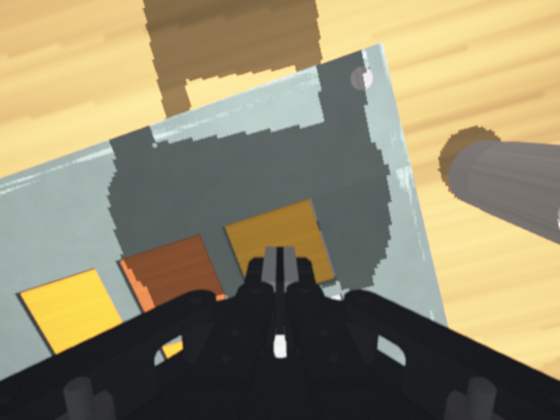

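Emit:
{"api": "servo_tool", "payload": {
  "rows": [0,0.001,0,-0.015,0,0,0,0,0,0,-0.004,0,0,0,0,0,0,-0.001,0,0,0,0,0,0,0,0,0,0]
}}

```text
time_s: 2.2
position: [0.5656, 0.0301, 0.1026]
tool_rot: [[0.964, 0.002, 0.267], [-0.267, -0.0, 0.964], [0.002, -1.0, 0.0]]
ft_force: [-0.8, 0.5, 0.5]
grip_width: 0.0002
```

The wrist view shows the shut fingertips at about (280,255), inside the +y front plate, with the can clear on the right. Now I'll feel this plate.

Emit:
{"api": "servo_tool", "payload": {
  "rows": [0,0,0,-0.001,0,0,0,0,0,0,-0.001,0,0,0,0,0,0,-0.001,0,0,0,0,0,0,0,0,0,0,0,0,0,0,0,0,0]
}}

```text
time_s: 2.62
position: [0.5652, 0.0299, 0.0986]
tool_rot: [[0.964, 0.0, 0.268], [-0.268, -0.0, 0.964], [0.0, -1.0, 0.0]]
ft_force: [0.6, 0.3, 1.1]
grip_width: -0.0002
```

Emit:
{"api": "servo_tool", "payload": {
  "rows": [0,0,0,-0.001,0,0,0,0,0,0,0,0,0,0,0,0,0,0,0,0,0]
}}

```text
time_s: 2.87
position: [0.5653, 0.0299, 0.0986]
tool_rot: [[0.964, 0.001, 0.267], [-0.267, -0.0, 0.964], [0.001, -1.0, 0.0]]
ft_force: [-4.0, 0.4, 10.5]
grip_width: -0.0003
```

Emit:
{"api": "servo_tool", "payload": {
  "rows": [0,0,0,-0.001,0,0,0,0,0,0,0,0,0,0,0,0,0,0,0,0,0]
}}

```text
time_s: 3.12
position: [0.5653, 0.0299, 0.0985]
tool_rot: [[0.964, 0.002, 0.267], [-0.267, -0.0, 0.964], [0.002, -1.0, 0.0]]
ft_force: [-6.8, 0.8, 18.5]
grip_width: -0.0001
```

Blind: it stays at 98.5 mm under 18 N. Next is the middle front plate.

Emit:
{"api": "servo_tool", "payload": {
  "rows": [0,0,0,0.012,0,0,0,0,0.001,-0.02,0,0,0,0,0,0.001,-0.02,0,0,0,0,0,0.001,-0.02,0,0,0,0,0,0,0,-0.006,0,0,0,0,0,0,-0.003,0,0,0,0,0,0,-0.001,0,0,0,0,0,0,-0.001,0,0,0,0,0,0,0,0,0,0,0,0,0,0,0,0,0]
}}

```text
time_s: 3.95
position: [0.5681, -0.0303, 0.0985]
tool_rot: [[0.964, 0.001, 0.267], [-0.267, -0.003, 0.964], [0.001, -1.0, -0.002]]
ft_force: [-5.7, -6.8, 11.8]
grip_width: -0.0
```

Emit:
{"api": "servo_tool", "payload": {
  "rows": [0,0,0,-0.001,0,0,0,0,0,0,0,0,0,0,0,0,0,0,0,0,0]
}}

```text
time_s: 4.2
position: [0.5681, -0.0303, 0.0985]
tool_rot: [[0.964, 0.001, 0.266], [-0.266, -0.003, 0.964], [0.002, -1.0, -0.002]]
ft_force: [-7.8, -6.3, 19.2]
grip_width: 0.0004
```

Blind too. Next is the -y front plate.

Emit:
{"api": "servo_tool", "payload": {
  "rows": [0,0,0,0.012,0,0,0,0,0.001,-0.02,0,0,0,0,0,0.001,-0.02,0,0,0,0,0,0.001,-0.02,0,0,0,0,0,0,0,-0.005,0,0,0,0,0,0,-0.003,0,0,0,0,0,0,-0.001,0,0,0,0,0,0,-0.001,0,0,0,0,0,0,-0.001,0,0,0,0,0,0,0,0,0,0]
}}

```text
time_s: 5.03
position: [0.5707, -0.089, 0.0986]
tool_rot: [[0.964, -0.0, 0.266], [-0.266, -0.001, 0.964], [-0.0, -1.0, -0.001]]
ft_force: [-6.5, -1.2, 11.7]
grip_width: 0.0002
```

Emit:
{"api": "servo_tool", "payload": {
  "rows": [0,0,0,-0.001,0,0,0,0,0,0,0,0,0,0,0,0,0,0,0,0,0]
}}

```text
time_s: 5.28
position: [0.5707, -0.089, 0.0985]
tool_rot: [[0.964, 0.0, 0.266], [-0.266, -0.001, 0.964], [0.001, -1.0, -0.001]]
ft_force: [-8.5, -0.5, 19.8]
grip_width: -0.0002
```

Blind. Now the back row, starting at -y.

Emit:
{"api": "servo_tool", "payload": {
  "rows": [0,0,0,0.012,0,0,0,0,0.018,0.001,0,0,0,0,0,0.018,0.001,0,0,0,0,0,0.019,0.001,0,0,0,0,0,0,0,-0.005,0,0,0,0,0,0,-0.003,0,0,0,0,0,0,-0.001,0,0,0,0,0,0,-0.001,0,0,0,0,0,0,-0.001,0,0,0,0,0,0,0,0,0,0]
}}

```text
time_s: 6.12
position: [0.6255, -0.0861, 0.0986]
tool_rot: [[0.964, 0.0, 0.267], [-0.267, 0.001, 0.964], [0.0, -1.0, 0.001]]
ft_force: [-1.7, 4.4, 8.5]
grip_width: 0.0001
```

Emit:
{"api": "servo_tool", "payload": {
  "rows": [0,0,0,-0.001,0,0,0,0,0,0,0,0,0,0,0,0,0,0,0,0,0]
}}

```text
time_s: 6.37
position: [0.6256, -0.0861, 0.0985]
tool_rot: [[0.964, 0.001, 0.267], [-0.267, 0.001, 0.964], [0.001, -1.0, 0.001]]
ft_force: [-5.0, 5.2, 14.7]
grip_width: 0.0006
```

Blind. Next is the middle back plate, around (0.623,-0.027).

Emit:
{"api": "servo_tool", "payload": {
  "rows": [0,0,0,0.012,0,0,0,0,-0.001,0.02,0,0,0,0,0,-0.001,0.02,0,0,0,0,0,-0.001,0.02,0,0,0,0,0,0,0,-0.005,0,0,0,0,0,0,-0.003,0,0,0,0,0,0,-0.001,0,0,0,0,0,0,-0.001,0,0,0,0,0,0,-0.001,0,0,0,0,0,0,0,0,0,0]
}}

```text
time_s: 7.2
position: [0.6225, -0.0275, 0.0986]
tool_rot: [[0.963, -0.001, 0.268], [-0.268, 0.001, 0.963], [-0.001, -1.0, 0.0]]
ft_force: [-6.4, 4.1, 11.7]
grip_width: 0.0001
```

Emit:
{"api": "servo_tool", "payload": {
  "rows": [0,0,0,-0.001,0,0,0,0,0,0,0,0,0,0,0,0,0,0,0,0,0]
}}

```text
time_s: 7.45
position: [0.6226, -0.0275, 0.0985]
tool_rot: [[0.963, 0.0, 0.268], [-0.268, 0.0, 0.963], [0.0, -1.0, 0.0]]
ft_force: [-8.8, 3.0, 17.5]
grip_width: -0.0001
```

Blind. That leaves the +y back plate, around (0.619,0.033).

Emit:
{"api": "servo_tool", "payload": {
  "rows": [0,0,0,0.012,0,0,0,0,-0.001,0.02,0,0,0,0,0,-0.001,0.02,0,0,0,0,0,-0.001,0.02,0,0,0,0,0,0,0,-0.005,0,0,0,0,0,0,-0.003,0,0,0,0,0,0,-0.001,0,0,0,0,0,0,-0.001,0,0,0,0,0,0,-0.001,0,0,0,0,0,0,0,0,0,0]
}}

```text
time_s: 8.28
position: [0.62, 0.032, 0.0975]
tool_rot: [[0.963, -0.0, 0.269], [-0.269, -0.0, 0.963], [-0.0, -1.0, -0.0]]
ft_force: [-2.8, 1.1, 2.9]
grip_width: -0.0
```

Emit:
{"api": "servo_tool", "payload": {
  "rows": [0,0,0,-0.001,0,0,0,0,0,0,0,0,0,0,0,0,0,0,0,0,0]
}}

```text
time_s: 8.53
position: [0.62, 0.032, 0.0966]
tool_rot: [[0.963, -0.0, 0.268], [-0.268, -0.001, 0.963], [0.0, -1.0, -0.001]]
ft_force: [-3.2, -1.0, 5.4]
grip_width: 0.0001
```

It gives: 1.9 mm at low force. Pressing it in.

Emit:
{"api": "servo_tool", "payload": {
  "rows": [0,0,0,-0.001,0,0,0,0,0,0,-0.001,0,0,0,0,0,0,-0.001,0,0,0,0,0,0,0,0,0,0]
}}

```text
time_s: 8.87
position: [0.6204, 0.0323, 0.0932]
tool_rot: [[0.963, 0.0, 0.268], [-0.268, -0.001, 0.963], [0.001, -1.0, -0.0]]
ft_force: [-0.7, -2.0, 3.0]
grip_width: 0.0003
```

Emit:
{"api": "servo_tool", "payload": {
  "rows": [0,0,0,-0.001,0,0,0,0,0,0,0,0,0,0,0,0,0,0,0,0,0,0,0,0,0,0,0,0]
}}

```text
time_s: 9.2
position: [0.6205, 0.0326, 0.0926]
tool_rot: [[0.964, 0.001, 0.268], [-0.268, -0.001, 0.964], [0.001, -1.0, -0.0]]
ft_force: [-0.3, -3.2, 5.3]
grip_width: -0.0003
```

Run:
```python
from h import *
s=env.observe();print(s['position'],s['ft_force'])
cv2.imwrite("pics/s2.png",env.get_image("side")[:,:,::-1])
```

```text
[0.62046654 0.03259101 0.09256585] [-0.27441331 -3.17372628  5.29243659]
```

View pics/s2.png

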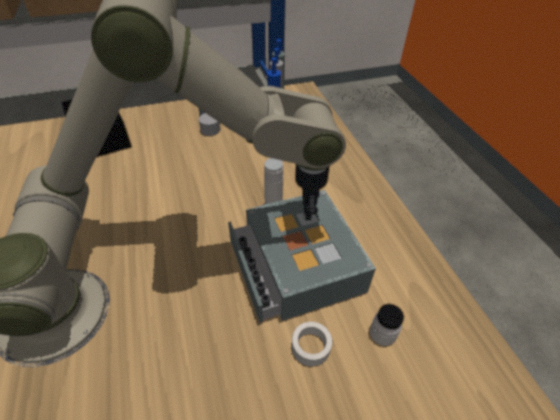

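The drawer stands out on the box's -x side, with its front edge from about (232,228) to (265,318). The can, roll and jar haven't moved. Letting go and lifting away.

Emit:
{"api": "servo_tool", "payload": {
  "rows": [0,0,0,0.006,0,0,0,0,0,0,0.02,0,0,0,0,0,0,0.035,0,0,0,0,0,0,0.035,0,0,0,0,0,0,0.035,0,0,0,0,0,0,0.03,0,0,0,0,-0.03,0,0.02,0,0,0,0,-0.03,0,0,0,0,0,0,0,0,0,0,0,0,0,0,0,0,0,0,0]
}}

```text
time_s: 10.08
position: [0.5591, 0.0335, 0.2739]
tool_rot: [[0.964, 0.0, 0.267], [-0.267, 0.001, 0.964], [-0.0, -1.0, 0.001]]
ft_force: [-0.1, -0.7, -0.0]
grip_width: -0.0002
```

Emit:
{"api": "servo_tool", "payload": {
  "rows": [0,-0.035,0,0,0,0,0,0,-0.035,0,0,0,0,0,0,-0.035,0,0,0,0,0,0,-0.035,0,0,0,0,0,0,0,0,0,0,0,0,0,0,0,0,0,0,0]
}}

```text
time_s: 10.58
position: [0.4199, 0.0332, 0.2736]
tool_rot: [[0.964, 0.001, 0.268], [-0.268, 0.0, 0.964], [0.0, -1.0, 0.001]]
ft_force: [0.5, -0.8, -0.7]
grip_width: -0.0001
```

Run:
```python
from h import *
s=env.observe();print(s['time_s'],s['position'],s['ft_force'])
a=env.get_image("side")[:,:,::-1]; b=env.get_image("top")[:,:,::-1]
cv2.imwrite("pics/e.png",np.hstack([a[130:400,170:450],b[110:380,190:470]]))
```

```text
10.5833 [0.41986072 0.03316104 0.27359596] [ 0.5263473  -0.77558314 -0.69920217]
```

View pics/e.png

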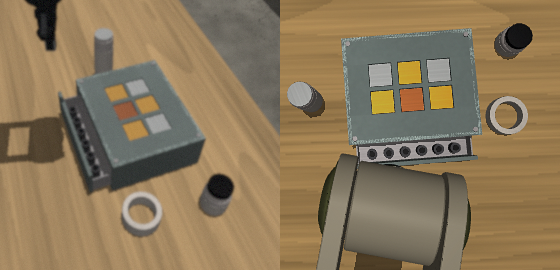

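The drawer is open with its contents showing, and the plates are level again. The can, jar and roll stand where they were. Before handing in, I'll check how far the drawer has come out.

Run:
```python
from h import *
c=np.array([.5945,-.0285]);y=np.radians(3.1);ax=np.array([np.cos(y),np.sin(y)])
for u,v in((231,224),(265,318),(248,271)):
    p=ray("side",u,v,.078)[:2]; print(p, "out", -(p-c)@ax-.110)
env.close_job()
```

```text
[0.43713769 0.08165038] out 0.04117523755449075
[ 0.4486033  -0.19210319] out 0.0445306669980222
[ 0.44344333 -0.06890333] out 0.04302059195188447
the job is handed in; nothing more can be done
```

The drawer is open and the job is handed in, at about 10.7 s of the 58 s allowed. No verdict is reported.

- **Finding the button:** I pressed each plate in turn with the shut fingertips. Five stayed at 98.5 mm under 15–20 N. The sixth, in the back row on the +y side, gave at about 3–5 N.
- **Opening:** I pressed the sixth plate in by about 6 mm. The drawer sprang out, and I lifted the arm clear and drew back.
- **Drawer:** Hand-read pixels in the side view put it 41–45 mm out. The accuracy is only a few millimetres, so this is not a tight check against the 40 mm limit. It looks fully open.
- **Button:** The button plate looked level with the others again, which I judged only by eye. The force reading was within its noise (about 1 N), and the arm was clear of everything.
- **Bystanders:** The can, roll and jar stood upright and, by eye, where they began. I did not measure their positions again at the end.

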